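# Park the short lamp, lock the long lamp in its bayonet socket and hold it home

## Robot

A 7-joint arm with a two-finger parallel gripper is mounted at the origin on a cart in front of the work surface, level with it; the furniture and walls round the work are solid. World frame = base frame: x ahead of the robot, y to its left, z up, the work surface at z = 0. Lengths are in m, angles in rad, forces in N, time in s.
With the tool pointing down it reaches from about 0.35 to 0.9 m from the base axis. Payload 8.1 kg.
Tool frame: the origin (TCP) lies on the centre line of the jaws, within the pads' length; the fingertips stand 19 mm ahead of it and the grasp point (between the pads) is the TCP; z points along the fingers, y is the direction in which the jaws open and shut (so a half turn about z gives the same grasp; the last joint's range is limited). The gripper opens to 92 mm and grips with 3 to 60 N. Pads are 19 mm wide; open, the fingers measure 130 mm over their backs; the gripper's body (75 mm by 190 mm) begins 47 mm behind the grasp point.
Start: joints at [-1.42, 0.434, 0.025, 1.573, -0.012, 1.134, -0.075], TCP at [0.157, 0.605, 0.246] pointing down, gripper open.
Joint ranges: [-2.62, 2.62], [-0.44, 2.09], [-1.27, 1.32], [0.08, 2.57], [-1.32, 4.46], [0.12, 2], [-2.74, 2.74]. Speed limits (rad/s): [2.22, 2.22, 3.01, 3.01, 3.14, 3.14, 3.14].

## Interface

Orientations are given as a rotation vector (axis times angle).
In Python, from cell import monitor, imaging, workorder, outline_of gives the robot as it stands.
- The arm moves only by the tool move_arm, never from a script. Its argument "series" is a list of rows, each a list of 6 numbers: the shift along the world's x, y, z in cm, then the turn, a rotation vector about the world's x, y, z in degrees. A call has 1 to 8 rows; each row shifts and turns the commanded pose from where the row before left it; what a row does not reach is not made up. A row lasts 1/10 s, in which the tool goes at most 50 mm and 8.59 degrees, less where a joint would pass 70% of its speed; a pose out of reach is approached as far as the arm can. A call with a gripper value outside its range is refused whole. "grip" is the opening, from 0 (shut) to 1 (fully open), set as the call begins (left out, the last holds). The fingers move at their own pace and stop on an object; "force" is the grip in N (left out, the last holds). Time passes only in rows, so rows that do not move let the fingers close. It gives the time, the measured TCP pose, the force and the opening at its end, in the units of the state.
- monitor.observe(): the state, without advancing time (a new reading comes with each control period).
- imaging.get_image(name): name is "side" or "top"; returns a dict with "color" (420x560x3 uint8, red, green, blue), "fx", "fy", "cx", "cy" (pixels), "dist_coeffs" ([k1, k2, p1, p2, k3] as OpenCV has them; the pictures are not rectified), "rvec" (rotation vector, rad) and "tvec" (3), from world to camera coordinates, as OpenCV has them. Camera axes: x right, y down, z forward; pixel columns grow to the right and rows downward; lengths in m; the calibration is good to about 2 mm. A picture is of the moment at which its call begins. There is no depth.
- workorder.sign_off(): hands the job in, once; it reports no verdict.
Trained networks look in the newest picture that a camera, given by its name, has taken for a name from the list of things; names that differ only in an ending like _2 or _b are one class to them, and where a whole thing is asked for, a point or a joint stands for the part that bears it (a point fixed in the world has none). Each returns a list of dicts, best first, with "p" (0 to 1); they miss things now and then, are a little off and sometimes report something else, mostly with a low value. They report only what shows in the picture. A call takes as long as a camera call. They do not tell look-alikes from the thing itself.
- outline_of(camera, thing): "mask" (420x560 bool, what is visible of it) and "rect" ([left, top, width, height] in pixels, round what is visible of it).
The state is a dict: "clock": time; "joints": joint angles; "dq": joint speeds; "joint_efforts": joint torques, N m; "position": TCP position; "ee_rot": TCP orientation; "force": force on the tool from outside, world axes, zero at the start; "ft_torque": the same for the moment, N m; "width": opening from 0.0 (shut) to 1.0 (fully open).
Only numpy, scipy, OpenCV 4.12 (cv2) and the standard library are available. Lean on these libraries where they do the work, as an engineer would, in place of code of your own. Each camera call takes 0.05 s, during which the arm holds its last target. There are 200 camera calls.

## Task

Two look-alike lamp capsules stand on the worktop: first put the short one in the photometer's round parking well, collar flat on the top, and let go of it. Then put the long one in the black bayonet socket, lugs in the slot, push it down against the spring until its collar is flush, and turn it a quarter turn clockwise (seen from above) to the stop. Finish while still gripping it and holding it pressed fully home, turned, so that the reading can be taken; leave the timer, the bottle and the marker where they are.

Things in the scene. Friction and masses are not known exactly. Their poses are not given: they have to be found in the camera images.
- long_capsule_centre (a point): Long lamp capsule, 82 mm tall, about 90 g, standing upright; this point: 41 mm above its foot, on the axis. Blue grip bar on top, 44 mm long (x), 18 thick (y), 34 high; under it a black collar, 56 mm diameter, 6 thick; under that a silver neck, 24 diameter, 42 long, with a steel lug bar across its foot. z = up the axis; x along grip bar and lugs, a half turn is the same. The two heads are alike; only the necks differ.
- short_capsule_centre (a point): Short lamp capsule, 62 mm tall, about 90 g, standing upright; this point: 31 mm above its foot, on the axis. Blue grip bar on top, 44 mm long (x), 18 thick (y), 34 high; under it a black collar, 56 mm diameter, 6 thick; under that a silver neck, 24 diameter, 22 long, with a steel lug bar across its foot. z = up the axis; x along grip bar and lugs, a half turn is the same. The two heads are alike; only the necks differ.
- long_capsule: The long capsule; origin at the centre of its foot's underside, 41 mm below its centre, same axes. Lug bar along x at the foot: 42 mm tip to tip, 8 wide, 7 high. Collar underside 42 mm above the foot.
- short_capsule: The short capsule; origin at the centre of its foot's underside, 31 mm below its centre, same axes. Lug bar along x at the foot: 42 mm tip to tip, 8 wide, 7 high. Collar underside 22 mm above the foot.
- meter: White photometer, fixed to the worktop, 120 mm (x) x 192 (y) x 56 high, display on its front (-x) face; origin at the centre of its underside. In its flat top: the black bayonet socket at y = -48 mm and the round parking well at y = +48 mm. Two orange dashes mark the ends of the socket's slot, two orange dots where the lugs point when turned.
- socket (a point): Centre of the black bayonet socket, level with the top face. z up, x along the entry slot: 46 mm long, 12 wide, 28 square in the middle for the neck, straight down 31 mm. Below it the lugs turn only clockwise from above, 90 deg to a stop (lugs along y). Collar flush: foot 42 mm down, lugs 4 mm under the slot. Turning needs 6 mm or more of plunger travel; let go, the turned capsule rises 4 mm.
- well (a point): Centre of the round parking well, level with the photometer's top face: 48 mm diameter, 25 deep, plain. z up. The short capsule hangs in it any way round, collar flat on the top face; the long one is too long.
- plunger (a joint): Travel (m) of the sprung brass plunger in the socket: 0 = up, grows as it is pressed; a foot meets it 32 mm below the rim. 0.010 with the long capsule fully home, 0.006 when it is turned and let go; end stop 0.0115. About 4 N at first touch, 9 N fully home.
- cycler_1: Red box-shaped bench instrument with a black lid, fixed, 160x148x128 mm high, between the capsules and the photometer and a little further back: carry the capsules over it or in front of it. Origin at the centre of its underside.
- timer_centre (a point): Bench timer, white, 60x66x18 mm, loose bystander; point at its centre.
- bottle_small_centre (a point): Small reagent bottle with yellow cap, 40 mm diameter, 85 mm tall, loose bystander; point at its centre, half-way up.
- marker_green_centre (a point): Marker pen with green cap, 18x104x16 mm, lying loose, bystander; point at its centre.
Mind the look-alikes: they are no part of the job. What is shaped like the short_capsule but green or red is not meant.

How it is judged:
By the outcome, as a careful person would: the job done as asked, in the order asked, and still so for the second after the job is handed in, while the arm keeps its last pose, push and grip.
It also fails if it takes over 72 s, if anything falls off the work surface, if the arm or the gripper's body presses on something with over 40 N, if the wrist force passes 120 N, or if a joint passes its speed limit or range.

## Working session

There is one attempt and no reset: what is moved stays moved. The work goes in short steps, Python scripts to look and compute and a tool call to move; the robot and the scene stay as the last step left them, time stands still between calls to the robot, and variables do not carry over. Pictures are saved under pics/ and viewed, about 8 in all and at most 12, crops included, and the job is handed in when it is done.

Besides the shell and the picture viewer there is one more tool, called after "Request:" by a JSON object that holds its "api" and its "payload". move_arm: Moves the arm, as the interface text tells. Its arguments: {"type":"object","properties":{"series":{"type":"array"},"grip":{"type":"number"},"force":{"type":"number"}},"required":["series"]}

```bash
mkdir -p pics; ls; python3 - <<'E'
from cell import monitor, imaging, outline_of
import cv2, numpy as np
s=monitor.observe(); print({k:np.round(v,3).tolist() for k,v in s.items()})
for c in ("side","top"):
    im=imaging.get_image(c); cv2.imwrite(f"pics/{c}0.png",im["color"][:,:,::-1])
    R=cv2.Rodrigues(np.array(im["rvec"]))[0]; print(c,im["fx"],im["cx"],im["cy"],im["dist_coeffs"],"pos",-R.T@np.array(im["tvec"]).ravel(),"fwd",R[2])
    for t in ("long_capsule","short_capsule","meter","cycler_1"):
        for o in outline_of(c,t)[:4]: print(c,t,round(o["p"],2),o["rect"])
E
```

```text
pics
{'clock': 0.0, 'joints': [-1.42, 0.435, 0.025, 1.574, -0.012, 1.134, -0.075], 'dq': [-0.001, 0.0, 0.0, 0.001, -0.0, -0.001, -0.0], 'joint_efforts': [0.0, -66.786, 0.985, -31.445, -0.06, 0.043, 0.0], 'position': [0.157, 0.604, 0.245], 'ee_rot': [-0.398, -3.116, 0.002], 'force': [0.556, -0.411, -0.151], 'ft_torque': [0.02, -0.022, 0.012], 'width': 0.998}
side 434.02529146089205 276.05432714141176 206.63399165307135 [-0.12973371  0.          0.          0.          0.        ] pos [ 0.16857259 -0.88405436  0.56839064] fwd [ 0.35420272  0.80802348 -0.47078497]
side long_capsule 0.89 [251.3, 231.6, 25.6, 39.0]
side short_capsule 0.8 [315.2, 272.6, 26.4, 33.2]
side short_capsule 0.72 [280.8, 297.9, 28.6, 30.6]
side short_capsule 0.59 [334.0, 299.0, 31.8, 36.5]
side meter 0.59 [188.5, 154.5, 68.4, 48.6]
top 405.41695300427943 280.27287347689145 211.8020218961564 [-0.08237444  0.          0.          0.          0.        ] pos [ 0.3122891  -0.01347604  1.31911699] fwd [ 0.15526215 -0.01238486 -0.98779567]
top long_capsule 0.72 [310.7, 222.4, 20.6, 17.9]
top short_capsule 0.66 [370.8, 231.6, 15.6, 16.9]
top short_capsule 0.6 [358.6, 199.1, 16.7, 19.9]
top short_capsule 0.5 [390.0, 202.6, 14.3, 18.0]
top meter 0.66 [150.9, 191.5, 71.2, 50.3]
top meter 0.63 [313.7, 221.6, 18.4, 17.4]
top meter 0.55 [256.1, 207.3, 23.6, 22.9]
```

```bash
python3 - <<'E'
import cv2
a=cv2.imread("pics/side0.png")[140:350,160:440]; cv2.imwrite("pics/s1.png",cv2.resize(a,None,fx=2.85,fy=2.85,interpolation=2))
a=cv2.imread("pics/top0.png")[130:280,130:430]; cv2.imwrite("pics/t1.png",cv2.resize(a,None,fx=2.66,fy=2.66,interpolation=2))
E
```

```text
(no output)
```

View pics/s1.png

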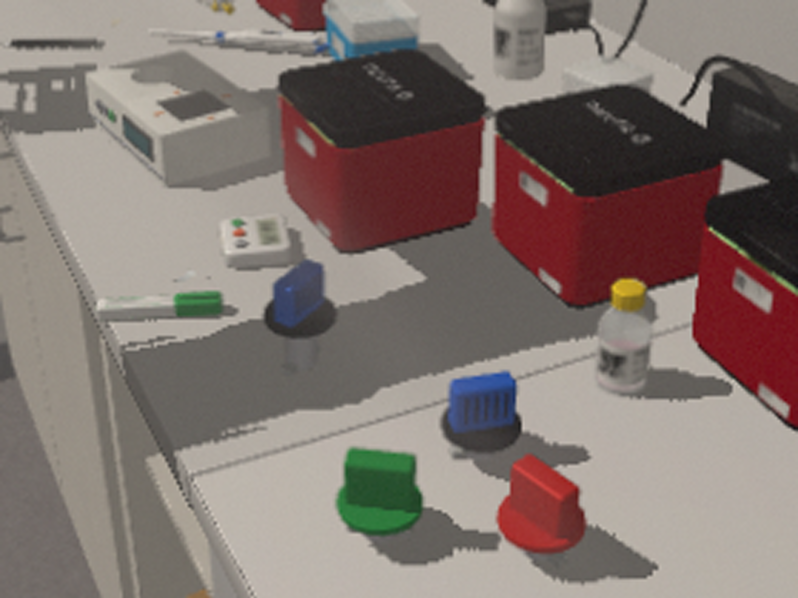

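View pics/t1.png

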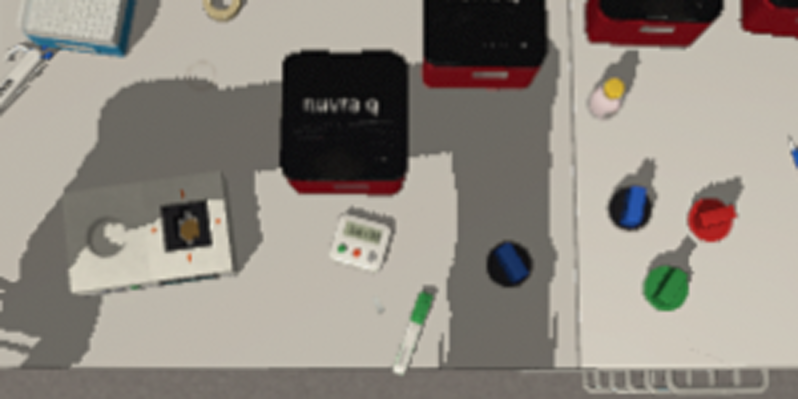

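Side view: blue capsules at crop (300,320), visibly the long one with its silver neck, and (482,410), the short one. The green and red ones are decoys. In the top view the meter is at the left, with the well at crop (107,237) and the socket at (187,225). Next I fit poses with both cameras.

```bash
cat > h.py <<'E'
import numpy as np, cv2
from scipy.optimize import minimize
from cell import monitor, imaging, outline_of
def proj(im,P):
    return cv2.projectPoints(np.asarray(P,float).reshape(-1,1,3),np.array(im["rvec"],float),np.array(im["tvec"],float),
      np.array([[im["fx"],0,im["cx"]],[0,im["fy"],im["cy"]],[0,0,1]]),np.array(im["dist_coeffs"],float))[0].reshape(-1,2)
def box(lx,ly,z0,z1): return np.array([[sx*lx/2,sy*ly/2,z] for sx in(-1,1) for sy in(-1,1) for z in(z0,z1)])
def cyl(d,z0,z1): a=np.linspace(0,2*np.pi,40); return np.array([[d/2*np.cos(t),d/2*np.sin(t),z] for t in a for z in(z0,z1)])
def place(P,x,y,z,yaw):
    c,s=np.cos(yaw),np.sin(yaw); return P@np.array([[c,-s,0],[s,c,0],[0,0,1]]).T+[x,y,z]
def render(im,parts,S=8):
    "soft hull mask, anti-aliased, only within bounding roi"
    uv=[proj(im,p) for p in parts]; A=np.vstack(uv); lo=np.floor(A.min(0))-6; hi=np.ceil(A.max(0))+6
    w,h=(hi-lo).astype(int); m=np.zeros((h*S,w*S),np.uint8)
    for p in uv: cv2.fillConvexPoly(m,cv2.convexHull((((p-lo+.5)*S-.5)*16).astype(np.int32)),255,shift=4)
    return cv2.resize(m,(w,h),interpolation=cv2.INTER_AREA)/255.,lo.astype(int)
def cost(im,soft,parts):
    r,lo=render(im,parts); F=np.zeros(soft.shape); h,w=r.shape
    F[lo[1]:lo[1]+h,lo[0]:lo[0]+w]=r
    return ((F-soft)**2).sum()
def blue(im,rect=None):
    c=im["color"].astype(float); b=np.clip((c[...,2]-c[...,0]-8)/40,0,1)
    return b
def fit(ims,softs,parts,x0,zf,step=(.01,.01,.2)):
    f=lambda q:sum(cost(i,s,[place(p,q[0],q[1],zf,q[2]) for p in parts]) for i,s in zip(ims,softs))
    sim=np.array([x0]+[np.array(x0)+np.eye(3)[k]*step[k] for k in range(3)])
    r=minimize(f,x0,method="Nelder-Mead",options=dict(initial_simplex=sim,xatol=1e-4,fatol=1e-3,maxiter=250)); return r.x,r.fun
def ray(im,uv,z):
    K=np.array([[im["fx"],0,im["cx"]],[0,im["fy"],im["cy"]],[0,0,1]])
    n=cv2.undistortPoints(np.array(uv,float).reshape(-1,1,2),K,np.array(im["dist_coeffs"],float)).reshape(-1,2)
    R=cv2.Rodrigues(np.array(im["rvec"],float))[0]; C=-R.T@np.array(im["tvec"],float).ravel()
    d=np.c_[n,np.ones(len(n))]@R; return C+d*((z-C[2])/d[:,2])[:,None]
E
cat > m1.py <<'E'
from h import *
T=imaging.get_image("top"); S=imaging.get_image("side")
def win(s,cx,cy,r):
    m=np.zeros_like(s); m[cy-r:cy+r,cx-r:cx+r]=1; return s*m
for n,tc,sc,hz in (("long",(321,230),(265,245),.048),("short",(367,208),(329,281),.028)):
    st,ss=win(blue(T),*tc,14),win(blue(S),*sc,16)
    x0=ray(T,[tc],hz+.03)[0,:2]
    for nm,I,Q in (("both",[T,S],[st,ss]),("top",[T],[st]),("side",[S],[ss])):
        best=min((fit(I,Q,[box(.044,.018,hz,hz+.034)],[*x0,y],0) for y in (0,.8,1.6,2.4)),key=lambda r:r[1])
        print(n,nm,best[0].round(4),round(best[1],2),round(st.sum(),1),round(ss.sum(),1))
# meter
mm={}
for nm,I in (("top",T),("side",S)):
    o=outline_of(nm,"meter")[0]; mm[nm]=o["mask"].astype(float); print(nm,o["rect"],round(o["p"],2))
for nm,I in (("both",[T,S]),("top",[T]),("side",[S])):
    print("meter",nm,fit(I,[mm["top"],mm["side"]] if nm=="both" else [mm[nm]],[box(.12,.192,0,.056)],[.3,.36,.1],0))
for nm,I in (("top",T),("side",S)):
    c=I["color"].astype(float); o=np.clip((c[...,0]-c[...,2]-45)/60,0,1)*(cv2.dilate(mm[nm],np.ones((5,5)))>0)
    n,l,st,ce=cv2.connectedComponentsWithStats((o>0).astype(np.uint8),connectivity=8)
    for k in range(1,n):
        yy,xx=np.where(l==k); w=o[yy,xx]; p=[(xx*w).sum()/w.sum(),(yy*w).sum()/w.sum()]
        print(nm,np.round(p,2),round(w.sum(),2),ray(I,[p],.056).round(4))
im=T["color"][185:250,145:230,::-1]; im2=S["color"][150:210,185:262,::-1]
cv2.imwrite("pics/m.png",np.hstack([cv2.resize(im,(400,306),interpolation=2),cv2.resize(im2,(400,306),interpolation=2)]))
E
python3 m1.py
```

```text
long both [ 0.4571 -0.1583  0.7336] 120.81 106.8 153.5
long top [ 0.4575 -0.1588  3.686 ] 1.09 106.8 153.5
long side [ 0.4513 -0.1533  1.1638] 85.12 106.8 153.5
short both [ 0.5284 -0.3095 -0.2183] 71.58 120.4 364.7
short top [ 0.5278 -0.3104  2.9233] 2.11 120.4 364.7
short side [ 0.529  -0.3087  2.9163] 63.17 120.4 364.7
top [152.4, 196.0, 68.5, 46.1] 0.97
side [187.9, 156.7, 65.7, 46.7] 0.65Traceback (most recent call last):
  File "m1.py", line 16, in <module>
    print("meter",nm,fit(I,[mm["top"],mm["side"]] if nm=="both" else [mm[nm]],[box(.12,.192,0,.056)],[.3,.36,.1],0))
                     ~~~^^^^^^^^^^^^^^^^^^^^^^^^^^^^^^^^^^^^^^^^^^^^^^^^^^^^^^^^^^^^^^^^^^^^^^^^^^^^^^^^^^^^^^^^^^^
  File "h.py", line 27, in fit
    r=minimize(f,x0,method="Nelder-Mead",options=dict(initial_simplex=sim,xatol=1e-4,fatol=1e-3,maxiter=250)); return r.x,r.fun
    res = _minimize_neldermead(fun, x0, args, callback, bounds=bounds,
                               **options)
    fxe = func(xe)
    fx = function(np.copy(x), *(wrapper_args + args))
  File "h.py", line 25, in <lambda>
    f=lambda q:sum(cost(i,s,[place(p,q[0],q[1],zf,q[2]) for p in parts]) for i,s in zip(ims,softs))
               ~~~^^^^^^^^^^^^^^^^^^^^^^^^^^^^^^^^^^^^^^^^^^^^^^^^^^^^^^^^^^^^^^^^^^^^^^^^^^^^^^^^^
  File "h.py", line 25, in <genexpr>
    f=lambda q:sum(cost(i,s,[place(p,q[0],q[1],zf,q[2]) for p in parts]) for i,s in zip(ims,softs))
                   ~~~~^^^^^^^^^^^^^^^^^^^^^^^^^^^^^^^^^^^^^^^^^^^^^^^^^
  File "h.py", line 19, in cost
    F[lo[1]:lo[1]+h,lo[0]:lo[0]+w]=r
    ~^^^^^^^^^^^^^^^^^^^^^^^^^^^^^
ValueError: could not broadcast input array from shape (59,84) into shape (59,0)
```

```bash
python3 - <<'E'
s=open('h.py').read()
s=s.replace("b=np.clip((c[...,2]-c[...,0]-8)/40,0,1)","b=np.clip((c[...,2]/(c[...,0]+5)-1.25)/.6,0,1)"); open('h.py','w').write(s)
m=open('m1.py').read()
m=m.replace("# meter",'x0m=[*ray(T,[[186,219]],.05)[0,:2],.1]; print(x0m)').replace("[.3,.36,.1]","x0m"); open('m1.py','w').write(m)
E
python3 m1.py
```

```text
long both [ 0.4527 -0.155   1.163 ] 186.79 116.4 66.2
long top [ 0.4573 -0.1587  0.5594] 3.67 116.4 66.2
long side [ 0.4506 -0.149   1.202 ] 116.6 116.4 66.2
short both [ 0.5281 -0.3098  2.9243] 135.72 123.2 293.3
short top [ 0.5276 -0.3101  2.9369] 4.31 123.2 293.3
short side [ 0.5301 -0.3076  2.6713] 118.77 123.2 293.3
[np.float64(0.48802435415291956), np.float64(0.269018439305892), 0.1]
top [151.7, 192.8, 69.9, 48.6] 0.66
side [314.2, 269.1, 29.4, 32.1] 0.63
meter both (array([0.4957657 , 0.27288934, 0.13063791]), np.float64(2828.4532564398305))
meter top (array([0.49610577, 0.27252895, 0.13829765]), np.float64(41.08445982314494))Traceback (most recent call last):
  File "m1.py", line 16, in <module>
    print("meter",nm,fit(I,[mm["top"],mm["side"]] if nm=="both" else [mm[nm]],[box(.12,.192,0,.056)],x0m,0))
                     ~~~^^^^^^^^^^^^^^^^^^^^^^^^^^^^^^^^^^^^^^^^^^^^^^^^^^^^^^^^^^^^^^^^^^^^^^^^^^^^^^^^^^^
  File "h.py", line 27, in fit
    r=minimize(f,x0,method="Nelder-Mead",options=dict(initial_simplex=sim,xatol=1e-4,fatol=1e-3,maxiter=250)); return r.x,r.fun
    res = _minimize_neldermead(fun, x0, args, callback, bounds=bounds,
                               **options)
    fxe = func(xe)
    fx = function(np.copy(x), *(wrapper_args + args))
  File "h.py", line 25, in <lambda>
    f=lambda q:sum(cost(i,s,[place(p,q[0],q[1],zf,q[2]) for p in parts]) for i,s in zip(ims,softs))
               ~~~^^^^^^^^^^^^^^^^^^^^^^^^^^^^^^^^^^^^^^^^^^^^^^^^^^^^^^^^^^^^^^^^^^^^^^^^^^^^^^^^^
  File "h.py", line 25, in <genexpr>
    f=lambda q:sum(cost(i,s,[place(p,q[0],q[1],zf,q[2]) for p in parts]) for i,s in zip(ims,softs))
                   ~~~~^^^^^^^^^^^^^^^^^^^^^^^^^^^^^^^^^^^^^^^^^^^^^^^^^
  File "h.py", line 19, in cost
    F[lo[1]:lo[1]+h,lo[0]:lo[0]+w]=r
    ~^^^^^^^^^^^^^^^^^^^^^^^^^^^^^
ValueError: could not broadcast input array from shape (24,37) into shape (24,0)
```

```bash
python3 - <<'E'
s=open('h.py').read()
s=s.replace("b=np.clip((c[...,2]/(c[...,0]+5)-1.25)/.6,0,1)","b=np.clip((c[...,2]-c[...,0]-8)/(40 if rect is None else rect),0,1)"); open('h.py','w').write(s)
m=open('m1.py').read()
m=m.replace("win(blue(S),","win(blue(S,20),").replace('o=outline_of(nm,"meter")[0]','o=min(outline_of(nm,"meter"),key=lambda o:abs(o["rect"][2]-68))').replace(',("side",[S])):\n    print("meter"','):\n    print("meter"')
m=m.replace("# end","")
open('m1.py','w').write(m)
E
python3 m1.py
```

```text
long both [ 0.4574 -0.1587  0.6574] 66.12 107.1 234.7
long top [ 0.4575 -0.1588  3.6831] 1.04 107.1 234.7
long side [ 0.4569 -0.1581  0.7326] 59.14 107.1 234.7
short both [ 0.5286 -0.3094  2.9151] 42.64 120.2 415.2
short top [ 0.5278 -0.3104 -0.218 ] 2.1 120.2 415.2
short side [ 0.529  -0.3088 -0.2145] 34.27 120.2 415.2
[np.float64(0.48802435415291956), np.float64(0.269018439305892), 0.1]
top [151.7, 192.1, 69.9, 48.5] 0.65
side [189.1, 157.2, 65.3, 46.3] 0.66
meter both (array([0.49636521, 0.27295639, 0.14432089]), np.float64(88.49853133410227))
meter top (array([0.49581658, 0.27249802, 0.13818065]), np.float64(24.18805074971165))
top [198.   202.47] 0.72 [[0.5402 0.2314 0.056 ]]
top [200.79 215.98] 8.53 [[0.4969 0.2212 0.056 ]]
top [211.49 212.59] 2.55 [[0.5078 0.1876 0.056 ]]
top [187.34 216.03] 2.0 [[0.4967 0.2638 0.056 ]]
top [200.76 226.38] 3.77 [[0.4639 0.2203 0.056 ]]
side [221.53 172.  ] 0.32 [[0.4977 0.2659 0.056 ]]
side [215.55 179.  ] 0.52 [[0.4667 0.2252 0.056 ]]
side [233.3 181. ] 0.38 [[0.5082 0.1893 0.056 ]]
```

View pics/m.png

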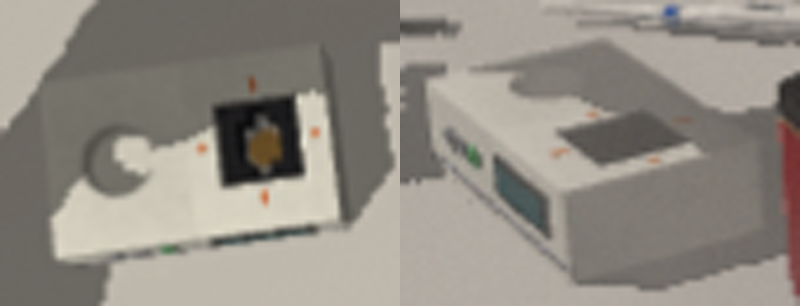

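Both fits agree: short (0.528,-0.310), bar at -12.5°; long (0.4575,-0.1588), bar at 31°. Marks put the socket at (0.502,0.226), yaw 8.3°, so the well is at (0.488,0.321). The third picture shows the meter, with dashes at the slot ends front and back and dots left and right. Moving now.

Request:
{"api": "move_arm", "payload": {"series": [[3.6, -3.1, 0, 0, 0, 0], [3.6, -3.1, 0, 0, 0, 0], [3.6, -3.1, 0, 0, 0, 0], [3.6, -3.1, 0, 0, 0, 0], [3.6, -3.1, 0, 0, 0, 0], [3.6, -3.1, 0, 0, 0, 0], [3.6, -3.1, 0, 0, 0, 0], [3.6, -3.1, 0, 0, 0, 0]], "grip": 0.5}}

```text
clock: 1.9
position: [0.4462, 0.3556, 0.246]
ee_rot: [0.397, 3.116, 0.001]
force: [0.6, 0.7, 0.6]
width: 0.503
```

Request:
{"api": "move_arm", "payload": {"series": [[0.5, -4.2, 0, 0, 0, 0], [0.5, -4.2, 0, 0, 0, 0], [0.5, -4.2, 0, 0, 0, 0], [0.5, -4.2, 0, 0, 0, 0], [0.5, -4.2, 0, 0, 0, 0], [0.5, -4.2, 0, 0, 0, 0], [0.5, -4.2, 0, 0, 0, 0], [0.5, -4.2, 0, 0, 0, 0]]}}

```text
clock: 2.7
position: [0.4849, 0.0193, 0.246]
ee_rot: [0.397, 3.116, 0.001]
force: [0.6, 0.5, -0.2]
width: 0.503
```

Request:
{"api": "move_arm", "payload": {"series": [[0.5, -4.1, 0, 0, 0, 2], [0.5, -4.1, 0, 0, 0, 0], [0.5, -4.1, 0, 0, 0, 0], [0.5, -4.1, 0, 0, 0, 0], [0.5, -4.1, 0, 0, 0, 0], [0.5, -4.1, 0, 0, 0, 0], [0.5, -4.1, 0, 0, 0, 0], [0, 0, 0, 0, 0, 0]]}}

```text
clock: 3.5
position: [0.5189, -0.2727, 0.246]
ee_rot: [0.355, 3.121, -0.006]
force: [-0.3, 0.1, -0.1]
width: 0.499
```

Request:
{"api": "move_arm", "payload": {"series": [[0.9, -3.7, 0, 0, 0, 0.4], [0, 0, -4, 0, 0, 0], [0, 0, -4, 0, 0, 0], [0, 0, -3.5, 0, 0, 0], [0, 0, -2.5, 0, 0, 0], [0, 0, -2, 0, 0, 0], [0, 0, -2, 0, 0, 0], [0, 0, -1.5, 0, 0, 0]]}}

```text
clock: 4.3
position: [0.5288, -0.3023, 0.0495]
ee_rot: [-0.332, -3.123, -0.001]
force: [-0.5, 0.2, -0.7]
width: 0.504
```

```bash
python3 - <<'E'
from h import *
T=imaging.get_image("top"); S=imaging.get_image("side"); print(monitor.observe()["position"],monitor.observe()["force"])
a=S["color"][220:340,250:410,::-1]; b=T["color"][150:270,310:470,::-1]
cv2.imwrite("pics/g1.png",np.hstack([cv2.resize(x,(400,300),interpolation=2) for x in(a,b)]))
E
```

```text
[ 0.52808539 -0.30217606  0.04899436] [ 0.18095062 -0.3174302   0.02061668]
```

View pics/g1.png

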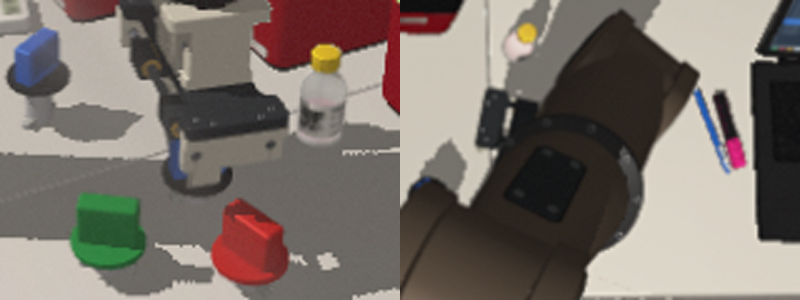

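The fingers straddle the blue bar, seen in the side half at (190,160). A y offset of about 8 mm remains, so I correct it and close.

Request:
{"api": "move_arm", "payload": {"series": [[0.05, -0.8, 0.2, 0, 0, 0], [0, 0, 0, 0, 0, 0]]}}

```text
clock: 4.6
position: [0.5301, -0.3131, 0.0543]
ee_rot: [0.334, 3.121, -0.003]
force: [0.1, -0.8, 0.1]
width: 0.496
```

Request:
{"api": "move_arm", "payload": {"series": [[0, 0, 0, 0, 0, 0], [0, 0, 0, 0, 0, 0], [0, 0, 0, 0, 0, 0], [0, 0, 0, 0, 0, 0], [0, 0, 0, 0, 0, 0], [0, 0, 0, 0, 0, 0]], "grip": 0.0, "force": 35}}

```text
clock: 5.2
position: [0.5296, -0.3108, 0.0529]
ee_rot: [0.332, 3.124, 0.0]
force: [-0.2, 0.3, 2.3]
width: 0.192
```

Request:
{"api": "move_arm", "payload": {"series": [[0, 0, 1, 0, 0, 0], [0, 0, 2, 0, 0, 0], [0, 0, 4, 0, 0, 0], [0, 0, 4, 0, 0, 0], [0, 0, 4, 0, 0, 0], [0, 0, 3, 0, 0, 0], [0, 0, 2, 0, 0, 0], [0, 0, 0, 0, 0, 0]]}}

```text
clock: 6.0
position: [0.5305, -0.3121, 0.2564]
ee_rot: [0.332, 3.119, -0.003]
force: [0.7, -0.7, -1.3]
width: 0.192
```

Request:
{"api": "move_arm", "payload": {"series": [[-0.25, 3.5, 0, 0, 0, 0], [-0.25, 4, 0, 0, 0, 0], [-0.25, 4, 0, 0, 0, 0], [-0.25, 4, 0, 0, 0, 0], [-0.25, 4, 0, 0, 0, 0], [-0.25, 4, 0, 0, 0, 0], [-0.25, 4, 0, 0, 0, 0], [-0.25, 4, 0, 0, 0, 0]]}}

```text
clock: 6.8
position: [0.5084, 0.0055, 0.252]
ee_rot: [-0.332, -3.123, 0.001]
force: [0.3, 0.9, -1.3]
width: 0.193
```

Request:
{"api": "move_arm", "payload": {"series": [[-0.25, 4, 0, 0, 0, 0], [-0.25, 4, 0, 0, 0, 0], [-0.25, 4, 0, 0, 0, 0], [-0.25, 4, 0, 0, 0, 0], [-0.25, 4, 0, 0, 0, 0], [-0.25, 4, 0, 0, 0, 0], [-0.25, 4, 0, 0, 0, 0], [-0.25, 3.5, 0, 0, 0, 0]]}}

```text
clock: 7.6
position: [0.4884, 0.3208, 0.2516]
ee_rot: [-0.331, -3.123, 0.001]
force: [-0.1, -0.2, -2.7]
width: 0.195
```

Request:
{"api": "move_arm", "payload": {"series": [[0, 0, 0, 0, 0, 0], [0, 0, -3, 0, 0, 0], [0, 0, -3, 0, 0, 0], [0, 0, 0, 0, 0, 0]]}}

```text
clock: 8.0
position: [0.487, 0.3166, 0.1884]
ee_rot: [-0.332, -3.118, 0.01]
force: [-0.1, -1.3, -0.7]
width: 0.194
```

Request:
{"api": "move_arm", "payload": {"series": [[0.1, 0.2, -3, 0, 0, 0], [0, 0, -3, 0, 0, 0], [0, 0, -1, 0, 0, 0], [0, 0, 0, 0, 0, 0]]}}

```text
clock: 8.4
position: [0.49, 0.3202, 0.1223]
ee_rot: [-0.333, -3.122, 0.003]
force: [0.8, 0.3, -0.3]
width: 0.194
```

```bash
python3 - <<'E'
from h import *
T=imaging.get_image("top"); S=imaging.get_image("side"); s=monitor.observe();print(s["position"],s["force"])
a=S["color"][125:215,175:295,::-1]; b=T["color"][165:255,130:250,::-1]
cv2.imwrite("pics/g2.png",np.hstack([cv2.resize(x,(400,300),interpolation=2) for x in(a,b)]))
E
```

```text
[0.4912174  0.32117212 0.12413961] [ 0.05530524  0.21577948 -0.55645923]
```

View pics/g2.png

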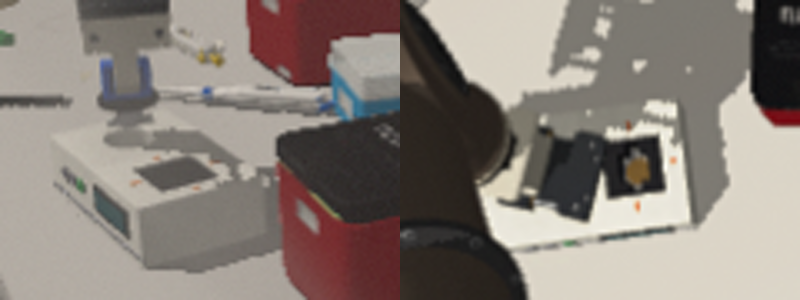

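```bash
cat >> h.py <<'E'
def avg(n=8):
    P=[];F=[]
    for _ in range(n): imaging.get_image("side"); s=monitor.observe(); P.append(s["position"]);F.append(s["force"])
    r=s["ee_rot"]; a=np.degrees(np.arctan2(r[1],r[0])); print("pos",np.mean(P,0).round(4),"sd",np.std(P,0).round(4),"F",np.mean(F,0).round(2),"jaw",round((2*a-90)%180,2),"w",round(s["width"],3),"t",round(s["clock"],2)); return np.mean(P,0)
E
python3 - <<'E'
from h import *
p=avg()
S=imaging.get_image("side")
for q in (p[:2],[.488,.321]):
    c=proj(S,place(cyl(.056,.022,.028),q[0],q[1],p[2]-.053,0)); print("collar bbox pred",c.min(0).round(1),c.max(0).round(1))
c=S["color"][140:170,190:235].astype(int).sum(2)//3
print("\n".join(" ".join(f"{v:3d}" for v in r) for r in c[8:26,8:40]))
E
```

```text
pos [0.491  0.3213 0.1239] sd [0.0003 0.0001 0.0005] F [ 0.13 -0.1  -0.64] jaw 77.86 w 0.193 t 8.9
collar bbox pred [203.6 149.6] [222.2 158.1]
collar bbox pred [202.6 149.8] [221.3 158.3]
165 161 160 165 165 167 165 132  96  96  88 121 116 117 116 116 115 116 116  88  92  99 130 166 167 167 167 167 168 167 169 168
165 161 162 165 163 165 166 133  96  95  90 118 117 117 115 117 116 117 117  87  92  99 130 165 166 167 166 167 169 168 169 168
164 164 166 165 166 165 164 134 100  98  87 113 114 116 116 113 112 110 107  89  92 101 136 169 169 170 169 168 168 166 164 167
167 166 167 166 167 165 164 139 100  97  88 105 110 110 110 107 108 107 105  92  91  98 111 146 170 178 179 178 183 184 183 186
167 166 165 166 165 166 165 136 101  97  93 102 108 107 109 108 104 104 103  94  95  95  91 102 135 150 147 148 152 157 160 165
166 166 166 164 167 167 140 106 103  98  96  99 103 101 102 102 100  98  99  95  94  91  87  85 111 153 154 151 141 142 134 137
166 167 166 166 166 165 107  88  98  95  96  93  93  92  93  90  90  89  91  87  86  85  84  85 101 133 133 130 123 121 116 114
166 167 166 166
[... 692 characters left out ...]
 111 110 106 110 111 133 178 178 178 177 178 177 177 173 169
166 167 166 168 168 165 167 168 169 141 128 112 114 113 115 116 115 112 110 112 128 121 130 159 175 175 176 178 177 178 176 175
168 167 166 172 172 172 173 176 174 135 122 125 130 121 115 115 114 116 138 160 163 163 163 169 176 177 175 177 176 177 176 177
172 176 175 177 177 178 178 179 178 165 162 161 150 141 122 123 125 137 147 163 178 184 178 174 175 166 148 166 136 149 175 176
179 181 180 180 180 178 177 177 174 160 154 143 135 129 123 122 124 131 132 137 149 159 160 137 135 130 121 130 117 122 134 135
183 181 181 181 179 179 179 177 156 131 127 120 121 122 124 124 125 123 124 128 136 143 142 115 117 115 117 115 116 115 116 116
```

Request:
{"api": "move_arm", "payload": {"series": [[-0.25, 0, 0, 0, 0, 0], [0, 0, -1, 0, 0, 0], [0, 0, -0.8, 0, 0, 0], [0, 0, -0.5, 0, 0, 0], [0, 0, 0, 0, 0, 0], [0, 0, 0, 0, 0, 0]]}}

```text
clock: 9.55
position: [0.4879, 0.3209, 0.0995]
ee_rot: [-0.332, -3.124, 0.001]
force: [0.2, 0.0, -2.3]
width: 0.193
```

```bash
python3 -c "
from h import *
avg(4)"
```

```text
pos [0.4881 0.3211 0.0999] sd [0.     0.     0.0001] F [ 0.36 -0.15 -0.51] jaw 77.85 w 0.194 t 9.75
```

Request:
{"api": "move_arm", "payload": {"series": [[0, 0, -0.5, 0, 0, 0], [0, 0, -0.4, 0, 0, 0], [0, 0, -0.2, 0, 0, 0], [0, 0, -0.15, 0, 0, 0], [0, 0, 0, 0, 0, 0], [0, 0, 0, 0, 0, 0]]}}

```text
clock: 10.35
position: [0.488, 0.321, 0.0872]
ee_rot: [0.332, 3.124, 0.0]
force: [-0.4, 0.4, -0.4]
width: 0.195
```

```bash
python3 -c "
from h import *
avg(4)"
```

```text
pos [0.488  0.321  0.0873] sd [0. 0. 0.] F [-0.07  0.7  -0.59] jaw 77.86 w 0.193 t 10.55
```

Just above the seat and not touching yet. Press gently a little further, then release.

Request:
{"api": "move_arm", "payload": {"series": [[0, 0, -0.1, 0, 0, 0], [0, 0, -0.05, 0, 0, 0], [0, 0, 0, 0, 0, 0], [0, 0, 0, 0, 0, 0]]}}

```text
clock: 10.95
position: [0.4881, 0.3211, 0.0868]
ee_rot: [0.333, 3.124, 0.001]
force: [-2.2, -2.2, 11.3]
width: 0.198
```

```bash
python3 -c "
from h import *
avg(4)"
```

```text
pos [0.4881 0.3211 0.0868] sd [0. 0. 0.] F [-2.95 -1.61 11.38] jaw 77.85 w 0.194 t 11.15
```

Request:
{"api": "move_arm", "payload": {"series": [[0, 0, 0.1, 0, 0, 0], [0, 0, 0, 0, 0, 0], [0, 0, 0, 0, 0, 0], [0, 0, 0, 0, 0, 0], [0, 0, 0, 0, 0, 0]], "grip": 0.5}}

```text
clock: 11.65
position: [0.4879, 0.321, 0.0866]
ee_rot: [-0.332, -3.124, 0.0]
force: [0.2, 0.1, 0.1]
width: 0.497
```

Request:
{"api": "move_arm", "payload": {"series": [[0, 0, 1, 0, 0, 0], [0, 0, 2, 0, 0, 0], [0, 0, 3, 0, 0, 0], [0, 0, 4, 0, 0, 0], [0, 0, 4, 0, 0, 0], [0, 0, 3, 0, 0, 0], [-0.2, -4, 0, 0, 0, 6], [-0.2, -4, 0, 0, 0, 6]]}}

```text
clock: 12.45
position: [0.4842, 0.2412, 0.2585]
ee_rot: [-0.006, 3.139, 0.002]
force: [0.1, -0.8, -0.7]
width: 0.501
```

Request:
{"api": "move_arm", "payload": {"series": [[-0.3, -4, 0, 0, 0, 6], [-0.3, -4, 0, 0, 0, 6], [-0.3, -4, 0, 0, 0, 6], [-0.3, -4, 0, 0, 0, 6], [-0.3, -4, 0, 0, 0, 5], [-0.3, -4, 0, 0, 0, 2], [-0.3, -4, 0, 0, 0, 0], [-0.3, -4, 0, 0, 0, 0]]}}

```text
clock: 13.25
position: [0.4596, -0.0807, 0.2576]
ee_rot: [-0.835, 3.027, -0.0]
force: [-0.0, 0.0, 0.0]
width: 0.5
```

```bash
python3 - <<'E'
from h import *
avg(4)
T=imaging.get_image("top"); S=imaging.get_image("side")
for c,I,b in(("top",T,(185,250,145,230)),("side",S,(140,210,180,270))): cv2.imwrite(f"pics/w{c}.png",cv2.resize(I["color"][b[0]:b[1],b[2]:b[3],::-1],(400,306),interpolation=2))
cv2.imwrite("pics/w.png",np.hstack([cv2.imread("pics/wtop.png"),cv2.imread("pics/wside.png")]))
E
```

```text
pos [ 0.4592 -0.0835  0.2576] sd [0.0005 0.0031 0.0002] F [-0.1  -1.08  0.05] jaw 120.71 w 0.5 t 13.45
```

View pics/w.png

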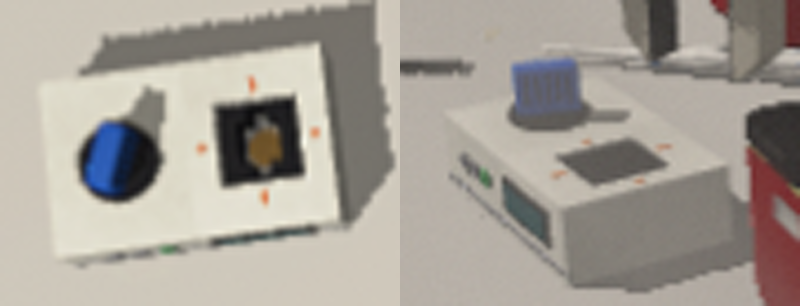

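Short capsule sits in the well, upright, collar flat (left (118,160), right (550,110)). Now the long one; I also re-measure the socket marks in the better light.

Request:
{"api": "move_arm", "payload": {"series": [[-0.1, -3.7, 0, 0, 0, 0], [-0.05, -3.7, 0, 0, 0, 0.3], [0, 0, -4, 0, 0, 0], [0, 0, -4, 0, 0, 0], [0, 0, -3, 0, 0, 0], [0, 0, 0, 0, 0, 0], [0, 0, 0, 0, 0, 0]]}}

```text
clock: 14.25
position: [0.4588, -0.1521, 0.1472]
ee_rot: [0.846, -3.025, -0.001]
force: [0.2, -0.3, 0.0]
width: 0.502
```

```bash
python3 - <<'E'
from h import *
p=avg(4)
T=imaging.get_image("top"); S=imaging.get_image("side")
for nm,I in (("top",T),("side",S)):
    q=proj(I,place(np.array([[.038,0,0],[-.038,0,0],[0,.038,0],[0,-.038,0.]]),.502,.2257,.056,.145))
    c=I["color"].astype(float); o=np.clip((c[...,0]-c[...,2]-c[200 if nm=="side" else 230,230,0]*0-25),0,200)
    for k,u in enumerate(q):
        x,y=np.round(u).astype(int); w=o[y-4:y+5,x-4:x+5]; Y,X=np.mgrid[y-4:y+5,x-4:x+5]
        if w.sum()>5:
            c=[(X*w).sum()/w.sum(),(Y*w).sum()/w.sum()]; print(nm,k,np.round(u,1),np.round(c,1),round(w.sum()),ray(I,[c],.056).round(4))
# well capsule, top view
s=blue(T)*0; b=blue(T); s[205:235,150:190]=b[205:235,150:190]
print("short in well",fit([T],[s],[box(.044,.018,.028,.062)],[.488,.321,-.217],.034))
E
```

```text
pos [ 0.4597 -0.1528  0.1483] sd [0.0001 0.0002 0.0002] F [ 0.21 -0.68  0.15] jaw 121.19 w 0.499 t 14.45
top 0 [198.1 202.6] [198.1 202.5] 414 [[0.54  0.231 0.056]]
top 1 [200.8 226.2] [200.7 226.4] 433 [[0.4639 0.2204 0.056 ]]
top 2 [187.5 216.1] [187.4 216. ] 296 [[0.4966 0.2637 0.056 ]]
top 3 [211.3 212.7] [211.5 212.7] 287 [[0.5074 0.1877 0.056 ]]
side 0 [238.7 173.7] [239.7 174.1] 190 [[0.541  0.2269 0.056 ]]
side 1 [215.3 179.8] [215.1 179.3] 140 [[0.4649 0.2238 0.056 ]]
short in well (array([ 0.48606872,  0.31934401, -0.21169175]), np.float64(4.723158640907343))
```

Request:
{"api": "move_arm", "payload": {"series": [[-0.2, -0.6, 0, 0, 0, 0], [0, 0, -2.5, 0, 0, 0], [0, 0, -2.5, 0, 0, 0], [0, 0, -1.6, 0, 0, 0], [0, 0, -1, 0, 0, 0], [0, 0, 0, 0, 0, 0], [0, 0, 0, 0, 0, 0]]}}

```text
clock: 15.25
position: [0.4567, -0.1594, 0.0712]
ee_rot: [-0.843, 3.026, -0.0]
force: [0.3, -0.1, -0.9]
width: 0.503
```

```bash
python3 -c "
from h import *
avg(3)"
```

```text
pos [ 0.457  -0.1593  0.0715] sd [0.0001 0.     0.    ] F [-0.27  0.28 -0.18] jaw 121.15 w 0.503 t 15.4
```

Request:
{"api": "move_arm", "payload": {"series": [[0, 0, 0, 0, 0, 0], [0, 0, 0, 0, 0, 0], [0, 0, 0, 0, 0, 0], [0, 0, 0, 0, 0, 0], [0, 0, 0, 0, 0, 0], [0, 0, 0, 0, 0, 0]], "grip": 0.0, "force": 50}}

```text
clock: 16.0
position: [0.4565, -0.159, 0.0708]
ee_rot: [0.844, -3.026, -0.0]
force: [0.5, -0.1, 1.7]
width: 0.188
```

```bash
python3 -c "
from h import *
avg(3)"
```

```text
pos [ 0.4565 -0.159   0.0708] sd [0. 0. 0.] F [-0.58  0.6   0.68] jaw 121.15 w 0.191 t 16.15
```

Request:
{"api": "move_arm", "payload": {"series": [[0, 0, 1, 0, 0, 0], [0, 0, 2, 0, 0, 0], [0, 0, 4, 0, 0, 0], [0, 0, 4, 0, 0, 0], [0, 0, 4, 0, 0, 0], [0, 0, 3, 0, 0, 0], [0.3, 2, 1, 0, 0, -3], [0.5, 4, 0, 0, 0, -5]]}}

```text
clock: 16.95
position: [0.465, -0.1016, 0.2636]
ee_rot: [-0.617, 3.076, -0.004]
force: [0.7, 0.7, -1.1]
width: 0.192
```

Request:
{"api": "move_arm", "payload": {"series": [[0.5, 4, 0, 0, 0, -5], [0.5, 4, 0, 0, 0, -5], [0.5, 4, 0, 0, 0, -4.8], [0.5, 4, 0, 0, 0, 0], [0.5, 4, 0, 0, 0, 0], [0.5, 4, 0, 0, 0, 0], [0.5, 4, 0, 0, 0, 0], [0.5, 4, 0, 0, 0, 0]]}}

```text
clock: 17.75
position: [0.5042, 0.2223, 0.2614]
ee_rot: [-0.228, 3.133, -0.0]
force: [-0.1, 0.7, -1.4]
width: 0.192
```

Request:
{"api": "move_arm", "payload": {"series": [[0, 0, 0, 0, 0, 0], [0, 0, 0, 0, 0, 0]]}}

```text
clock: 17.95
position: [0.5041, 0.2215, 0.2608]
ee_rot: [0.232, -3.133, 0.001]
force: [0.4, -0.6, -0.8]
width: 0.191
```

```bash
python3 -c "
from h import *
avg(4)"
```

```text
pos [0.5045 0.2196 0.261 ] sd [0.0001 0.0003 0.0001] F [ 0.31 -0.45 -1.04] jaw 98.22 w 0.192 t 18.15
```

Request:
{"api": "move_arm", "payload": {"series": [[-0.3, 0.6, -3, 0, 0, 0.1], [0, 0, -4, 0, 0, 0], [0, 0, -3, 0, 0, 0], [0, 0, -2, 0, 0, 0], [0, 0, 0, 0, 0, 0], [0, 0, 0, 0, 0, 0]]}}

```text
clock: 18.75
position: [0.5018, 0.2263, 0.1414]
ee_rot: [-0.23, 3.133, -0.0]
force: [0.3, 0.3, 0.5]
width: 0.195
```

```bash
python3 - <<'E'
from h import *
p=avg(5)
S=imaging.get_image("side");T=imaging.get_image("top")
f=p[2]-.0708
for dx in(0,.003):
    c=proj(S,place(cyl(.056,.042,.048),p[0]+dx,p[1],f,0)); print("collar pred",c.min(0).round(1),c.max(0).round(1))
    c=proj(S,place(cyl(.024,.02,.03),p[0]+dx,p[1],f,0)); print("neck pred",c.min(0).round(1),c.max(0).round(1))
x0,y0=215,145
c=S["color"][y0:y0+36,x0:x0+32].astype(int).sum(2)//3
print("\n".join(f"{y0+i} "+" ".join(f"{v:3d}" for v in r) for i,r in enumerate(c)))
a=S["color"][125:215,175:295,::-1]; b=T["color"][165:255,130:250,::-1]
cv2.imwrite("pics/g3.png",np.hstack([cv2.resize(x,(400,300),interpolation=2) for x in(a,b)]))
E
```

```text
pos [0.5023 0.2271 0.1421] sd [0.0001 0.0002 0.0001] F [ 0.21 -0.06 -0.9 ] jaw 98.44 w 0.193 t 19.0
collar pred [215.8 152.6] [235.6 161.8]
neck pred [221.9 160.4] [230.5 166.9]
collar pred [216.8 152.4] [236.6 161.6]
neck pred [222.9 160.2] [231.5 166.7]
145 165 165 160 143 130  96  96  95 102 146 153 104 106 106 107 106 106  99  83 129 169 169 169 169 164 153 159 169 170 170 169 168
146 166 164 162 135 121 109 111 108 108 146 143 107 108 105 105 106 105  97  80 120 168 169 169 169 169 170 169 171 169 171 169 170
147 166 165 162 141 111 112 103 101 117 144 139 110 105 106 106 107 106  98  76 117 169 168 170 169 170 169 169 170 169 170 168 169
148 165 165 161 140 107 106  92  93 119 143 137 109 108 106 105 107 106  97  74 115 170 170 171 168 169 169 169 170 169 170 170 172
149 165 165 160 136 107 103  92  91 108 144 136 108 107 107 106 106 107  98  76 116 169 168 168 170 170 170 170 169 171 169 169 169
150 181 180 179 159 107 105  91  87 103 145 138 113 107 108 106 108 106  98  77 116 170 165 159 170 169 169 169 170 170 170 175 180
151 163 160 163 154 107 104  94  90 105 144 135 111 
[... 3207 characters left out ...]
 110 120 129 123 113 112 112 114 113 110
176 135  99  86  86  87  85  85  84  81  85  85  82  83  81  82  82  83  82  81  80  80  80  83  89 106 117 113 114 112 113 111 110
177 175 154  94  85  86  86  83  84  84  83  82  84  82  82  82  84  82  82  81  80  80  80  81  81  85 102 114 114 114 112 112 112
178 182 178 156 111  85  84  85  83  83  84  84  82  83  84  80  80  82  81  81  81  80  79  85  91  99 113 115 115 115 114 111 112
179 156 149 157 162 128  85  87  85  85  86  86  85  85  83  84  84  84  83  96 113 122 148 147 112 112 115 114 115 115 114 114 115
180 148 174 175 177 164 128  93  88  86  85  84  82  85  86  87 104 122 148 161 161 170 174 174 168 150 115 117 116 117 116 118 119
```

View pics/g3.png

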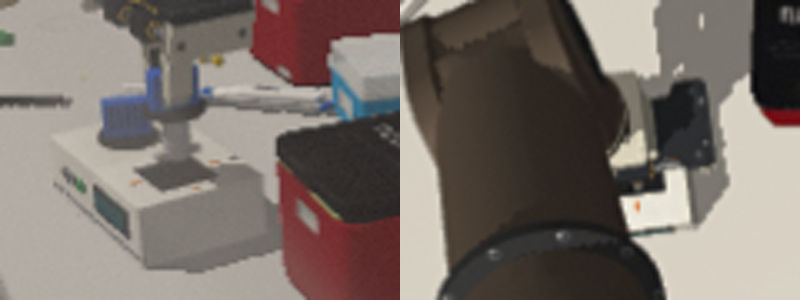

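Request:
{"api": "move_arm", "payload": {"series": [[-0.14, -0.13, 0, 0, 0, -0.3], [0, 0, -0.8, 0, 0, 0], [0, 0, -0.5, 0, 0, 0], [0, 0, -0.3, 0, 0, 0], [0, 0, -0.3, 0, 0, 0], [0, 0, 0, 0, 0, 0], [0, 0, 0, 0, 0, 0]]}}

```text
clock: 19.8
position: [0.5001, 0.2257, 0.1217]
ee_rot: [0.223, -3.134, 0.0]
force: [-0.7, 0.3, -0.3]
width: 0.191
```

```bash
python3 -c "
from h import *
avg(4)"
```

```text
pos [0.5002 0.2257 0.1219] sd [0. 0. 0.] F [ 0.41  0.21 -1.15] jaw 98.16 w 0.196 t 20.0
```

Lugs entered the slot without contact. Continue down to just above the plunger.

Request:
{"api": "move_arm", "payload": {"series": [[0, 0, -0.5, 0, 0, 0], [0, 0, -0.5, 0, 0, 0], [0, 0, -0.5, 0, 0, 0], [0, 0, -0.5, 0, 0, 0], [0, 0, -0.2, 0, 0, 0], [0, 0, 0, 0, 0, 0], [0, 0, 0, 0, 0, 0]]}}

```text
clock: 20.7
position: [0.5001, 0.2257, 0.0998]
ee_rot: [-0.223, 3.134, 0.0]
force: [-0.1, -0.2, -1.8]
width: 0.195
```

```bash
python3 -c "
from h import *
avg(4)"
```

```text
pos [0.5002 0.2257 0.0999] sd [0. 0. 0.] F [ 0.38 -0.07 -0.82] jaw 98.15 w 0.193 t 20.9
```

Request:
{"api": "move_arm", "payload": {"series": [[0, 0, -0.4, 0, 0, 0], [0, 0, -0.4, 0, 0, 0], [0, 0, -0.3, 0, 0, 0], [0, 0, -0.2, 0, 0, 0], [0, 0, -0.1, 0, 0, 0], [0, 0, 0, 0, 0, 0], [0, 0, 0, 0, 0, 0]]}}

```text
clock: 21.6
position: [0.5004, 0.2259, 0.086]
ee_rot: [-0.223, 3.133, 0.001]
force: [-0.6, -0.4, 6.8]
width: 0.193
```

```bash
python3 -c "
from h import *
avg(4)"
```

```text
pos [0.5004 0.2259 0.0861] sd [0. 0. 0.] F [-0.77  0.15  6.77] jaw 98.15 w 0.193 t 21.8
```

Request:
{"api": "move_arm", "payload": {"series": [[0, 0, -0.1, 0, 0, 0], [0, 0, -0.1, 0, 0, 0], [0, 0, 0, 0, 0, 0], [0, 0, 0, 0, 0, 0]]}}

```text
clock: 22.2
position: [0.5004, 0.2259, 0.0848]
ee_rot: [-0.223, 3.133, 0.001]
force: [-3.5, -2.0, 15.5]
width: 0.194
```

```bash
python3 -c "
from h import *
avg(4)"
```

```text
pos [0.5004 0.2259 0.0848] sd [0. 0. 0.] F [-3.5 -1.4 16.2] jaw 98.15 w 0.192 t 22.4
```

Request:
{"api": "move_arm", "payload": {"series": [[0.002, 0.02, 0, 0, 0, -7.5], [0.005, 0.02, 0, 0, 0, -7.5], [0.008, 0.018, 0, 0, 0, -7.5], [0.01, 0.018, 0, 0, 0, -7.5], [0.01, 0.016, 0, 0, 0, -7.5], [0.012, 0.014, 0, 0, 0, -7.5], [0, 0, 0, 0, 0, 0], [0, 0, 0, 0, 0, 0]]}}

```text
clock: 23.2
position: [0.5025, 0.2283, 0.0849]
ee_rot: [0.991, 2.978, 0.006]
force: [1.6, 2.8, 9.2]
width: 0.193
```

```bash
python3 -c "
from h import *
avg(4); print(monitor.observe()['ft_torque'],monitor.observe()['joints'])"
```

```text
pos [0.5026 0.2283 0.085 ] sd [0. 0. 0.] F [2.07 2.62 9.25] jaw 53.17 w 0.194 t 23.4
[ 0.59155716 -0.56656204 -0.08440133] [-0.78203887  0.5201776   0.35911194  1.95078204 -0.27142362  0.71187228
  0.6676584 ]
```

Request:
{"api": "move_arm", "payload": {"series": [[0.01, 0.01, -0.05, 0, 0, -7.5], [0.01, 0, 0, 0, 0, -7.5], [0.01, 0, 0, 0, 0, -7.5], [0.01, 0, 0, 0, 0, -7.5], [0.01, 0, 0, 0, 0, -7.5], [0, 0, 0, 0, 0, -5], [0, 0, 0, 0, 0, 0], [0, 0, 0, 0, 0, 0]]}}

```text
clock: 24.2
position: [0.5045, 0.2296, 0.0851]
ee_rot: [2.003, 2.417, 0.012]
force: [4.7, 5.2, 11.7]
width: 0.195
```

```bash
python3 -c "
from h import *
avg(4); print(monitor.observe()['ft_torque'])"
```

```text
pos [0.5045 0.2296 0.0851] sd [0. 0. 0.] F [ 4.31  6.3  10.26] jaw 10.72 w 0.192 t 24.4
[ 1.31427924 -1.13633469 -0.00678863]
```

Request:
{"api": "move_arm", "payload": {"series": [[0.02, 0.03, -0.05, 0, 0, -1.5], [0.02, 0.03, -0.05, 0, 0, -1.5], [0, 0, 0, 0, 0, 0], [0, 0, 0, 0, 0, 0]]}}

```text
clock: 24.8
position: [0.5045, 0.2298, 0.0848]
ee_rot: [2.065, 2.365, 0.012]
force: [-0.0, 3.2, 23.3]
width: 0.19
```

```bash
python3 -c "
from h import *
avg(4); print(monitor.observe()['ft_torque'])"
```

```text
pos [0.5045 0.2297 0.0848] sd [0. 0. 0.] F [ 0.67  3.72 24.14] jaw 7.73 w 0.193 t 25.0
[0.6821075  0.27478232 0.26391797]
```

Request:
{"api": "move_arm", "payload": {"series": [[0, 0.03, 0, 0, 0, -2], [0, 0, 0, 0, 0, 0], [0, 0, 0, 0, 0, 0]]}}

```text
clock: 25.3
position: [0.5041, 0.2298, 0.0848]
ee_rot: [2.107, 2.329, 0.01]
force: [-0.6, 3.9, 26.2]
width: 0.193
```

```bash
python3 - <<'E'
from h import *
avg(4); print(monitor.observe()['ft_torque'])
T=imaging.get_image("top"); S=imaging.get_image("side")
a=S["color"][125:215,175:295,::-1]; b=T["color"][165:255,130:250,::-1]
cv2.imwrite("pics/g4.png",np.hstack([cv2.resize(x,(400,300),interpolation=2) for x in(a,b)]))
E
```

```text
pos [0.5042 0.2298 0.0848] sd [0. 0. 0.] F [-0.71  3.31 26.15] jaw 5.73 w 0.191 t 25.5
[0.46214625 0.61779911 0.31852497]
```

View pics/g4.png

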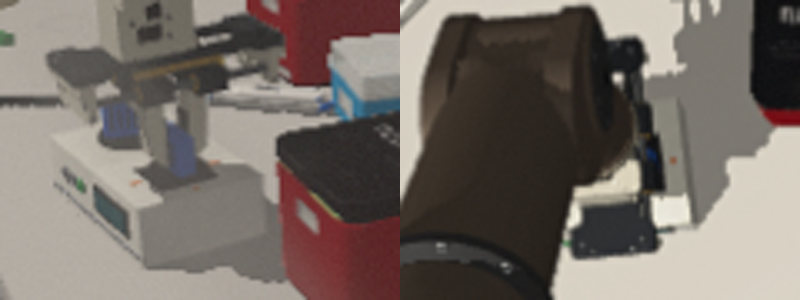

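Side half: capsule collar is down on the socket at (180,175), gripper jaws now along the meter's x. Mz only rose slightly, so I check for a firm stop.

Request:
{"api": "move_arm", "payload": {"series": [[0, 0, 0, 0, 0, 0], [0, 0, 0, 0, 0, -2], [0, 0, 0, 0, 0, -2], [0, 0, 0, 0, 0, 0], [0, 0, 0, 0, 0, 0]], "force": 60}}

```text
clock: 26.1
position: [0.5039, 0.2298, 0.0848]
ee_rot: [2.185, 2.256, 0.01]
force: [-1.0, 2.9, 27.7]
width: 0.195
```

```bash
python3 - <<'E'
from h import *
avg(4); print(monitor.observe()['ft_torque'])
E
```

```text
pos [0.504  0.2298 0.0848] sd [0. 0. 0.] F [-1.21  1.44 26.71] jaw 1.84 w 0.195 t 26.3
[0.31150542 0.64662477 1.26450414]
```

Torque jumped to 1.26 N m, so it is hard against the stop. I ease off by 1° and check that it holds steady.

Request:
{"api": "move_arm", "payload": {"series": [[0, 0, 0, 0, 0, 1], [0, 0, 0, 0, 0, 0], [0, 0, 0, 0, 0, 0], [0, 0, 0, 0, 0, 0], [0, 0, 0, 0, 0, 0]]}}

```text
clock: 26.8
position: [0.5039, 0.2298, 0.0848]
ee_rot: [2.166, 2.274, 0.01]
force: [-1.4, 2.4, 27.4]
width: 0.19
```

```bash
python3 - <<'E'
from h import *
p=avg(4); print(monitor.observe()['ft_torque'])
T=imaging.get_image("top"); S=imaging.get_image("side")
c=proj(S,place(cyl(.056,.042,.048),.503,.2254,.014,0)); print("flush collar pred",c.min(0).round(1),c.max(0).round(1))
a=S["color"][140:210,180:260,::-1]; cv2.imwrite("pics/g5.png",cv2.resize(a,(640,560),interpolation=2))
E
```

```text
pos [0.5039 0.2298 0.0848] sd [0. 0. 0.] F [-1.65  2.86 27.03] jaw 2.8 w 0.191 t 27.0
[0.38764758 0.74954431 0.82349553]
flush collar pred [217.7 170.9] [237.2 180.7]
```

View pics/g5.png

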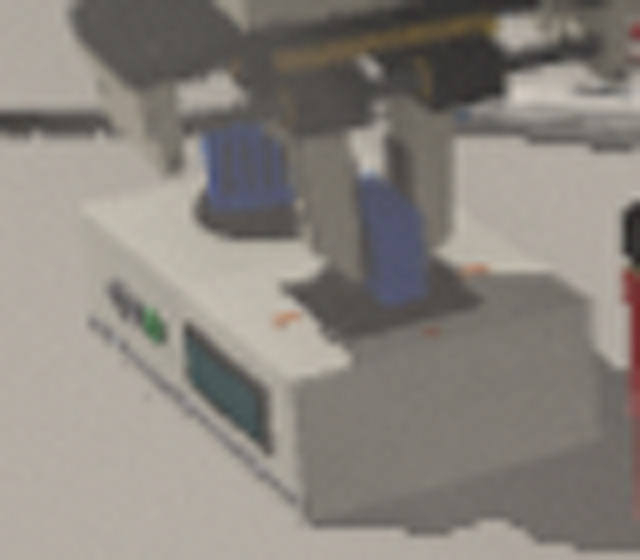

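The collar is flush on the socket at (385,300) and the bar is turned along the dots. The short capsule is still in the well at (245,190).

```bash
python3 -c "
from cell import workorder
print(workorder.sign_off())"
```

```text
the job is handed in; nothing more can be done
None
```

I put the short capsule in the parking well and released it. Then I put the long capsule in the bayonet socket, pushed it down until the collar seated, turned it clockwise to the stop, and handed in with the gripper still pressing and holding it at about 27 s.

**Last checks:**
- **Press:** the tool height was 84.8 mm, the same as when the collar first met the rim. The downward push was about 27 N, well above the 9 N spring.
- **Turn:** the torque jumped to 1.26 N m at the stop, and I eased it to 0.82 N m for the hold.
- **Short capsule:** the final picture shows it still upright in the well.

**Disagreements and gaps:**
- **Jaw angle:** the jaws ended about 5° past the nominal quarter turn. I put this down to play and give in the grip.
- **Jaw position:** the tool ended about 4 mm along the grip bar from the estimated socket centre, so the jaws may have slid on the bar. The grip held steady.
- **Short capsule position:** in the well, the top camera and the arm disagreed by about 2 mm.
- **Bystanders:** I did not re-measure the timer, bottle or marker at the end; no move went near them at their height.

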